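Turn the cheese cover over and cover the cheese

ROBOT

A 7-joint arm with a two-finger parallel gripper is mounted at the origin on the work surface. World frame = base frame: x ahead of the robot, y to its left, z up, the work surface at z = 0. Lengths are in m, angles in rad, forces in N, time in s.
With the tool pointing down it reaches from about 0.425 to 0.925 m from the base axis. Payload 6.8 kg.
Tool frame: the origin (TCP) lies at the very end of the fingers, on their centre line; the grasp point (between the pads) lies 19 mm behind it; z points along the fingers, y is the line along which they close (so a half turn about z gives the same grasp; the last joint's range is limited). The gripper opens to 85 mm and grips with 20 to 120 N. Pads are 22 mm wide; open, the fingers measure 114 mm over their backs; the gripper's body (76 mm by 85 mm) begins 54 mm behind the grasp point. The pads swing forward as they close: fully open they stand 13 mm farther back than shut.
Start: joints at [1.231, 0.477, 0.022, 1.555, -0.011, 1.109, -0.083], TCP at [0.155, -0.657, 0.231] pointing down, gripper open.
Joint ranges: [-2.96, 2.96], [-0.34, 2.1], [-1.41, 1.46], [0.24, 2.44], [-1.37, 4.51], [0.17, 1.92], [-2.96, 2.96]. Speed limits (rad/s): [2.39, 2.39, 3.14, 3.14, 3.14, 3.14, 3.14].

INTERFACE

Orientations are given as a rotation vector (axis times angle).
In Python, from bench import r gives the robot as it stands.
- The arm moves only by the tool play_rows, never from a script. Its argument "targets" is text: rows parted by semicolons, each of 5 numbers parted by spaces: the closure, from -1 (fully open) to 1 (shut), then the shift along the tool's x, y, z in m, then the turn about the tool's z in rad. In form: gripper dx dy dz spin; .... A call has 1 to 8 rows; each row is the pose to reach, as a shift and turn from the pose commanded when the call began, along the tool's axes at that moment; what a row does not reach only later rows make up. A row lasts 1/12 s, in which the tool goes at most 41.7 mm and 7.16 degrees, less where a joint would pass 70% of its speed; a pose out of reach is approached as far as the arm can. A call with a gripper value outside its range is refused whole. The fingers move at their own pace and stop on an object; "squeeze" is the grip in N (left out, the last holds). Time passes only in rows, so rows that repeat a pose let the fingers close. It gives the time, the measured TCP pose, the force, the opening and the grip force at its end, in the units of the state.
- r.get_obs(): the state, without advancing time (a new reading comes with each control period).
- r.grab_frame(name): name is "scene" or "top" or "wrist"; returns the picture (420x560x3 uint8, red, green, blue); there is no depth.
- r.camera_info(name): a dict with "fov_y" (degrees; the focal length in pixels is half the picture's height over the tangent of half this angle, whatever the lens; pixels are square), "cx", "cy" (the principal point, pixels), "position" and "rotation" of the camera in the world. Camera axes: x right, y down, z forward; pixel columns grow to the right and rows downward; lengths in m; the calibration is good to about 2 mm. The wrist camera is an equidistant fisheye: a pixel r from the principal point sees the ray r / f radians off the axis. A picture is of the moment at which its call begins: read the wrist's pose just before it. camera_info takes no time and is no camera call; for the wrist camera it gives the pose at the moment of the call.
- r.hand_in(): hands the job in; it is judged then, once.
The state is a dict: "clock": time; "joints": joint angles; "qvel": joint speeds; "tau": joint torques, N m; "tcp_pos": TCP position; "orientation": TCP orientation; "contact_force": force on the tool from outside, world axes, zero at the start; "moment": the same for the moment, N m; "grip_width": finger opening in m; "gripper_force": force on a finger pad.
Only numpy, scipy, OpenCV 4.12 (cv2) and the standard library are available. Lean on these libraries where they do the work, as an engineer would, in place of code of your own. Each camera call takes 0.05 s, during which the arm holds its last target. There are 200 camera calls.

TASK

The little cheese stands uncovered on the round marble board, and its white cover was left standing mouth-up on the counter. Turn the cover over and lower it gently, mouth down, over the cheese so that its rim sits flat on the board all round, then let go. Leave the cheese standing where it is, and do not disturb the jar, pot, egg holder and tub around.

Things in the scene. Friction and masses are not known exactly. Their poses are not given: they have to be found in the camera images.
- cover: white plastic cover: square straight-sided cup, 64 x 64 mm outside, 80 mm tall, walls and bottom 4 mm, 76 mm deep inside, 0.1 to 0.22 kg; mouth-up on the counter at the start. Origin at the centre of the closed end's outer face; z runs along the axis to the open mouth (up at the start), x and y square to the flat sides. Lies stably on any side, axis 32 mm above the surface
- board: round marble board, 170 mm across, 12 mm thick, fixed to the counter. Origin at the centre of its underside, z up
- cheese: small cream-coloured upright cylinder of firm cheese, 40 mm across, 45 mm tall, about 60 g, standing loose on the board up to 20 mm off its centre in x and in y. Origin at the centre of its underside, z up
- jar: bystander: amber jar with a wire swing top, 80 mm across, 110 mm tall, beyond the work. Origin at the centre of its underside
- pot: bystander: blue glazed pot with a brass lid, 68 mm across, 70 mm tall, near the robot. Origin at the centre of its underside
- eggs: bystander: square teal egg holder with four eggs and a short centre stalk, 110 x 110 mm, 80 mm tall. Origin at the centre of its underside
- tub: bystander: low red-brown tub with a dark steel lid, 76 mm across, 64 mm tall. Origin at the centre of its underside
Mind the look-alikes: they are no part of the job. There is more than one size of the board; the one meant has the size given above.

How it is judged:
By the outcome, as a careful person would: the job done as asked, in the order asked, and still so for the second after the job is handed in, with the robot touching nothing.
It also fails if it takes over 67 s, if anything falls off the work surface, if the arm or the gripper's body presses on something with over 40 N, if the wrist force passes 120 N, or if a joint passes its speed limit or range.

## Working session

There is one attempt and no reset: what is moved stays moved. The work goes in short steps, Python scripts to look and compute and a tool call to move; the robot and the scene stay as the last step left them, time stands still between calls to the robot, and variables do not carry over. Pictures are saved under pics/ and viewed, at most 10 in all, crops included, and the job is handed in when it is done.

Besides the shell and the picture viewer there is one more tool, called after "Call:" in YAML: its name, and indented under it one key for each argument. play_rows: Moves the arm, as the interface text tells. Its arguments: {"type":"object","properties":{"targets":{"type":"string"},"squeeze":{"type":"number"}},"required":["targets"]}

```bash
ls; mkdir -p pics; python3 - <<'E'
from bench import r
import cv2
o=r.get_obs();print(o)
for n in("top","scene"):
    i=r.grab_frame(n);cv2.imwrite(f"pics/{n}0.png",i[:,:,::-1]);print(n,r.camera_info(n))
print(r.camera_info("wrist"))
E
```

```text
pics
{'clock': 0.0, 'joints': array([ 1.23092964,  0.47782373,  0.02235901,  1.55644152, -0.01148312,
        1.10929485, -0.08309536]), 'qvel': array([-0.0005907 ,  0.00046611, -0.00074213, -0.0002663 , -0.00113848,
       -0.00128409,  0.00023034]), 'tau': array([ 1.53350888e-04, -5.96462202e+01,  1.60814624e+00, -2.81198448e+01,
        1.24701503e-02,  9.52636474e-03, -1.77918182e-06]), 'tcp_pos': array([ 0.15488045, -0.65638852,  0.23031444]), 'orientation': array([-3.11873013e+00, -3.63061863e-01,  5.84100205e-04]), 'contact_force': array([0.61630571, 0.46060374, 0.08197775]), 'moment': array([-0.03851556,  0.08006397, -0.04053806]), 'gripper_force': 0.0, 'grip_width': 0.08531262376477686}
top {'fov_y': 46.05184176094389, 'cx': 273.61522465068134, 'cy': 214.15873174668533, 'position': array([0.288172  , 0.01494951, 1.7143948 ]), 'rotation': array([-2.12070957,  2.1826152 , -0.1508193 ])}
scene {'fov_y': 55.57144988833337, 'cx': 275.723007418662, 'cy': 215.97419786193583, 'position': array([ 1.39792678, -0.43015572,  0.69761922]), 'rotation': array([-1.9219167 , -1.1651002 ,  0.60704931])}
{'fov_y': 65.70646984690485, 'cx': 276.66156943101527, 'cy': 216.0405366054747, 'position': array([ 0.23063038, -0.63720731,  0.37366293]), 'rotation': array([ 2.26481875, -1.79115048, -0.27761632])}
```

View pics/top0.png

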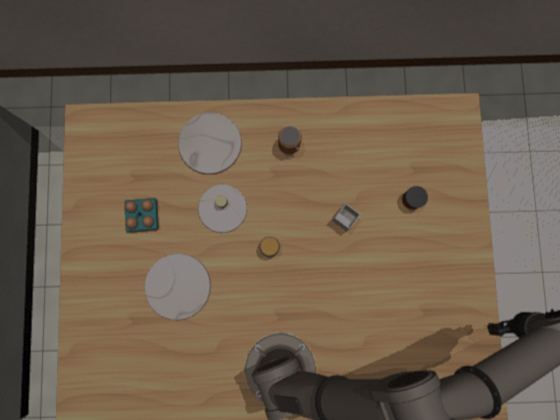

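View pics/scene0.png

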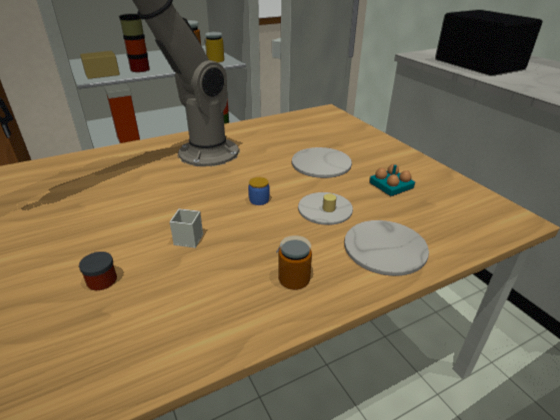

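The top view shows the cover at (346,217), the 170 mm board at (222,208) with the cheese at (221,202), pot (269,247), jar (290,140), tub (415,198) and eggs (141,215). The two larger plates are the look-alikes. I'll enlarge the work area.

```bash
cat > h.py <<'E'
from bench import r
import numpy as np, cv2
from scipy.spatial.transform import Rotation as R
def ray(n,u,v,c=None):
    c=c or r.camera_info(n); f=210/np.tan(np.radians(c["fov_y"]/2))
    x,y=u-c["cx"],v-c["cy"]
    if n=="wrist":
        q=np.hypot(x,y); t=q/f; d=np.array([x/q*np.sin(t),y/q*np.sin(t),np.cos(t)])
    else: d=np.array([x/f,y/f,1.])
    return c["position"],R.from_rotvec(c["rotation"]).apply(d)
def at(n,u,v,z,c=None):
    p,d=ray(n,u,v,c); return p+d*(z-p[2])/d[2]
def proj(n,P,c=None):
    c=c or r.camera_info(n); f=210/np.tan(np.radians(c["fov_y"]/2))
    d=R.from_rotvec(c["rotation"]).inv().apply(np.array(P)-c["position"])
    if n=="wrist":
        q=np.hypot(d[0],d[1]);t=np.arctan2(q,d[2]);return c["cx"]+f*t*d[0]/q,c["cy"]+f*t*d[1]/q
    return c["cx"]+f*d[0]/d[2],c["cy"]+f*d[1]/d[2]
def tool(P):  # world target -> shift in tool axes
    o=r.get_obs(); return R.from_rotvec(o["orientation"]).inv().apply(np.array(P)-o["tcp_pos"])
def axes():
    return R.from_rotvec(r.get_obs()["orientation"]).as_matrix()
E
python3 - <<'E'
from h import *
for k,u,v,z in [("cover",346,217,.08),("board",222,208,.012),("cheese",221,202,.057),("pot",269.5,247,.07),("jar",290,137,.11),("tub",416,197,.064),("eggs",141,215,.04),("bigA",210,143,.012),("bigB",178,286,.012)]:
    print(k,at("top",u,v,z).round(3))
print(axes().round(3))
i=cv2.imread("pics/top0.png")[170:260,190:370]
cv2.imwrite("pics/crop.png",cv2.resize(i,None,fx=4.4,fy=4.4,interpolation=cv2.INTER_CUBIC))
E
```

```text
cover [ 0.497 -0.234  0.08 ]
board [0.549 0.185 0.012]
cheese [0.563 0.184 0.057]
pot [0.405 0.024 0.07 ]
jar [ 0.768 -0.056  0.11 ]
tub [ 0.56  -0.477  0.064]
eggs [0.529 0.46  0.04 ]
bigA [0.784 0.225 0.012]
bigB [0.285 0.339 0.012]
[[ 0.973  0.23  -0.001]
 [ 0.23  -0.973  0.002]
 [-0.    -0.002 -1.   ]]
```

View pics/crop.png

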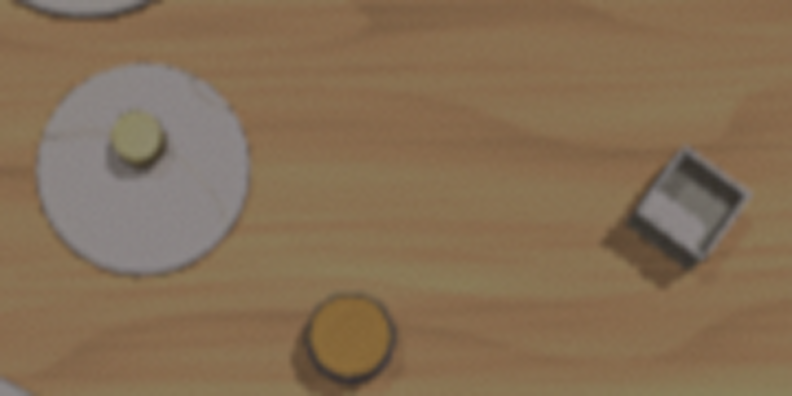

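Cover's rim corners in the crop: top (688,148), right (748,193), bottom (694,261), left (632,208). Board centre (143,168), cheese top (138,137).

```bash
python3 - <<'E'
from h import *
g=lambda a,b,z:at("top",190+a/4.4,170+b/4.4,z)
P=[g(*c,.08) for c in((688,148),(748,193),(694,261),(632,208))]
print(np.round(P,4)); print(np.mean(P,0))
for i in range(4):
    d=P[(i+1)%4]-P[i];print(np.hypot(*d[:2]),np.degrees(np.arctan2(d[1],d[0])))
print("board",g(143,168,.012),"cheese",g(138,137,.057))
E
```

```text
[[ 0.5418 -0.2379  0.08  ]
 [ 0.506  -0.2817  0.08  ]
 [ 0.4553 -0.2382  0.08  ]
 [ 0.497  -0.1932  0.08  ]]
[ 0.50004782 -0.23772794  0.08      ]
0.056635325158169186 -129.27733758450333
0.06679530383223768 139.32127829528503
0.061365544982279197 47.18032347608385
0.06329278647935288 -44.94123976927717
board [0.54875023 0.18375188 0.012     ] cheese [0.5661797  0.18279282 0.057     ]
```

Call:
play_rows:
  targets: "-0.2 0.1 -0.08 0 -0.3; -0.2 0.2 -0.16 0 -0.6; -0.2 0.3 -0.23 0 -0.606; -0.2 0.374 -0.288 0 -0.606; -0.2 0.374 -0.288 0 -0.606; -0.2 0.374 -0.288 0 -0.606; -0.2 0.374 -0.288 0 -0.606; -0.2 0.374 -0.288 0 -0.606"
  squeeze: 20

```text
clock: 0.77
tcp_pos: [0.3656, -0.3962, 0.2311]
orientation: [-2.87, -1.277, 0.0]
contact_force: [0.4, -0.8, 0.2]
grip_width: 0.051
gripper_force: 0.0
```

Call:
play_rows:
  targets: "-0.2 0 0 0 0; -0.2 0 0 0 0; -0.2 0 0 0 0; -0.2 0 0 0 0"

```text
clock: 1.1
tcp_pos: [0.3638, -0.3992, 0.231]
orientation: [-2.871, -1.274, 0.001]
contact_force: [-0.6, -0.4, -0.1]
grip_width: 0.0513
gripper_force: 0.0
```

```bash
python3 - <<'E'
from h import *
o=r.get_obs();print(o["clock"],o["tcp_pos"],o["grip_width"],o["joints"]);print(axes().round(3)); print(tool([.453,-.29,.065]))
cv2.imwrite("pics/w1.png",r.grab_frame("wrist")[:,:,::-1])
E
```

```text
1.1 [ 0.36380043 -0.39919868  0.23101382] 0.0513197212517065 [ 0.91177402  0.26902215 -0.23390832  1.86601827  0.07326938  1.01534835
 -0.08802557]
[[ 0.671  0.742 -0.001]
 [ 0.742 -0.671 -0.   ]
 [-0.001 -0.001 -1.   ]]
[ 0.14092449 -0.00700296  0.16592996]
```

View pics/w1.png

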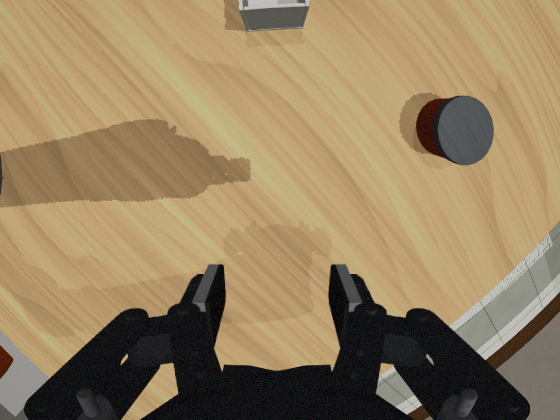

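The wrist view shows the cover ahead at the top, its near bottom edge running (247,31)–(306,27). The tub is to the right at (462,130).

```bash
python3 - <<'E'
from h import *
a=at("wrist",247,31,0);b=at("wrist",306,27,0);print(a,b)
d=b-a;print(np.hypot(*d[:2]),np.degrees(np.arctan2(d[1],d[0])));m=(a+b)/2
n=np.array([-d[1],d[0],0])/np.hypot(*d[:2]);print("centre",m+n*.032, tool(m)) 
E
```

```text
[ 0.45863409 -0.24362279  0.        ] [ 0.51147371 -0.28470717  0.        ]
0.06693243847340072 -37.8661347059186
centre [ 0.5046961  -0.23890268  0.        ] [ 0.18174457 -0.0006712   0.23095452]
```

Call:
play_rows:
  targets: "-0.2 0.04 0 0.03 -0.035; -0.2 0.08 0 0.06 -0.035; -0.2 0.12 0 0.09 -0.035; -0.2 0.145 0 0.12 -0.035; -0.2 0.145 0 0.15 -0.035; -0.2 0.145 0 0.163 -0.035; -0.2 0.145 0 0.163 -0.035; -0.2 0.145 0 0.163 -0.035"

```text
clock: 1.82
tcp_pos: [0.4608, -0.2912, 0.0676]
orientation: [-2.847, -1.325, 0.003]
contact_force: [0.1, -0.4, 0.7]
grip_width: 0.0511
gripper_force: 0.0
```

Call:
play_rows:
  targets: "-0.2 0.008 0 0 0; -0.2 0.016 0 0 0; -0.2 0.022 0 0 0; -0.2 0.028 0 0 0; -0.2 0.034 0 0 0; -0.2 0.04 0 0 0; -0.2 0.046 0 0 0; -0.2 0.052 0 0 0"

```text
clock: 2.48
tcp_pos: [0.4959, -0.2505, 0.0688]
orientation: [2.847, 1.327, -0.0]
contact_force: [-2.4, -2.3, 5.6]
grip_width: 0.051
gripper_force: 3.0
```

```bash
python3 - <<'E'
from h import *
w=r.grab_frame("wrist")[:,:,::-1];s=r.grab_frame("scene")[:,:,::-1]
s=cv2.resize(s[170:310,130:317],(560,420))
cv2.imwrite("pics/a2.png",cv2.resize(np.hstack([w,s]),(800,300)))
print(r.get_obs()["joints"])
E
```

```text
[ 0.56394108  0.50736323 -0.26762022  1.95792542  0.19961184  0.70014379
 -0.52102414]
```

View pics/a2.png

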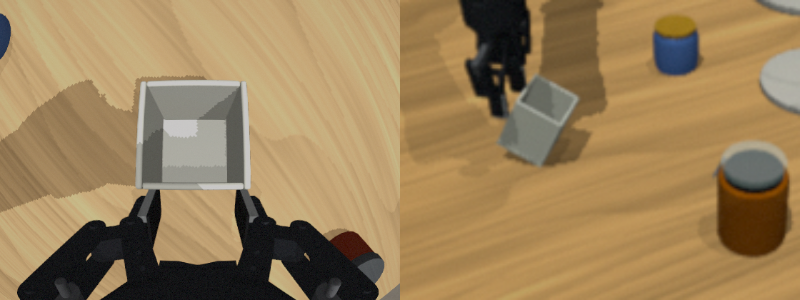

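The cover is tipping forward about 25° (scene crop, at (540,120)), square to the fingers. I'll continue the push.

Call:
play_rows:
  targets: "-0.2 0.006 0 0 0; -0.2 0.012 0 0 0; -0.2 0.018 0 0 0; -0.2 0.024 0 0 0; -0.2 0.024 0 0 0; -0.2 0.024 0 0 0; -0.2 0.024 0 0 0; -0.2 0.024 0 0 0"

```text
clock: 3.25
tcp_pos: [0.5121, -0.2328, 0.0729]
orientation: [2.845, 1.325, 0.001]
contact_force: [-12.8, 1.6, 43.5]
grip_width: 0.0511
gripper_force: 17.8
```

```bash
python3 - <<'E'
from h import *
w=r.grab_frame("wrist")[:,:,::-1]
cv2.imwrite("pics/a3.png",w)
E
```

```text
(no output)
```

View pics/a3.png

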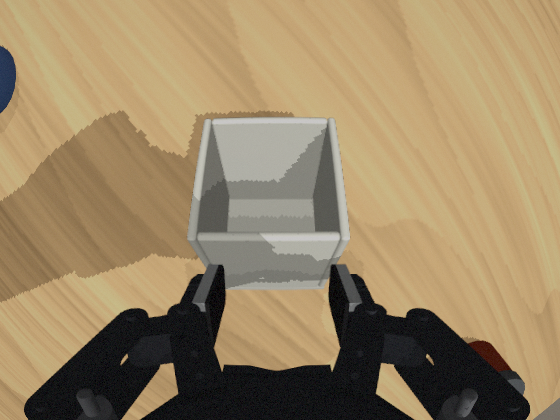

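The cover leans farther, and the fingertips press down on its sloping back face (190–345, 240–290). I'll lift the tips and push nearer the rim.

Call:
play_rows:
  targets: "-0.2 -0.004 0 -0.01 0; -0.2 -0.002 0 -0.018 0; -0.2 0.004 0 -0.02 0; -0.2 0.01 0 -0.02 0; -0.2 0.016 0 -0.02 0; -0.2 0.022 0 -0.02 0; -0.2 0.028 0 -0.02 0"

```text
clock: 3.88
tcp_pos: [0.5292, -0.2094, 0.0875]
orientation: [-2.846, -1.329, 0.001]
contact_force: [-0.4, -0.2, 0.1]
grip_width: 0.0512
gripper_force: 0.0
```

```bash
python3 - <<'E'
from h import *
w=r.grab_frame("wrist")[:,:,::-1];s=r.grab_frame("scene")[:,:,::-1]
s=cv2.resize(s[170:310,130:317],(560,420))
cv2.imwrite("pics/a4.png",cv2.resize(np.hstack([w,s]),(800,300)))
E
```

```text
(no output)
```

View pics/a4.png

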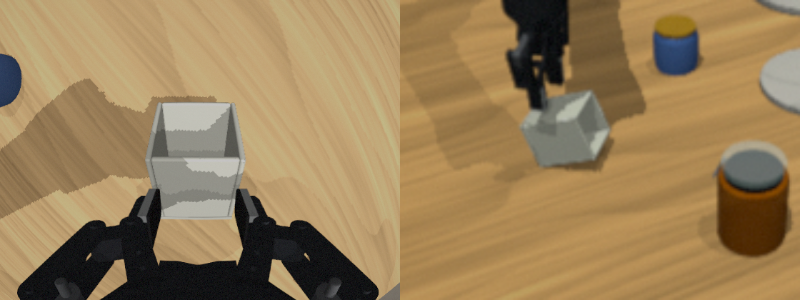

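It's past balance and apparently falling mid-frame. I'll lift clear and look once it's settled.

Call:
play_rows:
  targets: "-0.2 0.006 0 0 0; -0.2 0.012 0 0 0; -0.2 0.012 0 0 0; -0.2 0 0 -0.04 0; -0.2 -0.03 0 -0.08 0; -1 -0.06 0 -0.12 0; -1 -0.06 0 -0.12 0; -1 -0.06 0 -0.12 0"

```text
clock: 4.65
tcp_pos: [0.4903, -0.2606, 0.2123]
orientation: [2.845, 1.318, 0.005]
contact_force: [0.0, 0.5, 0.8]
grip_width: 0.084
gripper_force: 0.0
```

```bash
python3 - <<'E'
from h import *
print(r.get_obs()["tcp_pos"]);import pickle
pickle.dump(r.camera_info("wrist"),open("w5.pkl","wb"))
w=r.grab_frame("wrist")[:,:,::-1]
cv2.imwrite("pics/a5.png",w)
E
```

```text
[ 0.49033113 -0.26063795  0.21232913]
```

View pics/a5.png

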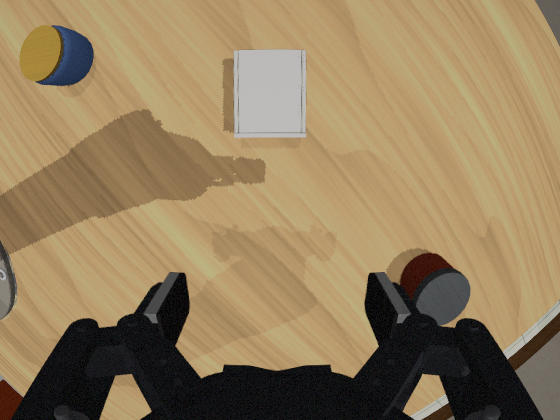

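The cover lies on its side with its mouth pointing away (+tool x). Its top face corners are (234,50), (306,50), (305,133) and (236,133).

```bash
python3 - <<'E'
from h import *
P=[at("wrist",*p,.064) for p in((234,50),(306,50),(305,133),(236,133))]
T=np.array([tool(p) for p in P]);print(np.round(P,4));print(T.round(4))
print(axes().round(3),r.get_obs()["joints"])
E
```

```text
[[ 0.5517 -0.1282  0.064 ]
 [ 0.5995 -0.169   0.064 ]
 [ 0.5508 -0.226   0.064 ]
 [ 0.5043 -0.1865  0.064 ]]
[[ 0.139  -0.0378  0.1461]
 [ 0.1387  0.0251  0.1463]
 [ 0.0637  0.0246  0.1463]
 [ 0.0639 -0.0365  0.146 ]]
[[ 0.645  0.764  0.003]
 [ 0.764 -0.645 -0.002]
 [ 0.     0.004 -1.   ]] [ 0.61353645  0.31742441 -0.29522552  1.85617036  0.11094943  0.97990866
 -0.43061429]
```

Call:
play_rows:
  targets: "-1 0.03 -0.006 0.04 0; -1 0.062 -0.006 0.08 0; -1 0.062 -0.006 0.12 0; -1 0.062 -0.006 0.15 0; -1 0.062 -0.006 0.18 0; -1 0.062 -0.006 0.201 0; -1 0.062 -0.006 0.201 0; -1 0.062 -0.006 0.201 0"

```text
clock: 5.37
tcp_pos: [0.5244, -0.2034, 0.0053]
orientation: [-2.843, -1.329, 0.004]
contact_force: [0.1, -0.4, 0.8]
grip_width: 0.0854
gripper_force: 0.0
```

Call:
play_rows:
  targets: "0.2 0 0 0 0; 0.2 0 0 0 0; 0.2 0 0 0 0; 0.2 0 0 0 0; 0.2 0 0 0 0; 0.2 0 0 0 0"
  squeeze: 20

```text
clock: 5.87
tcp_pos: [0.5273, -0.2054, 0.0093]
orientation: [2.845, 1.327, 0.005]
contact_force: [-0.7, 0.4, 6.4]
grip_width: 0.0638
gripper_force: 10.5
```

Call:
play_rows:
  targets: "0.2 0 0 -0.01 0; 0.2 0 0 -0.02 0; 0.2 0 0 -0.03 0; 0.2 0 0 -0.04 0; 0.2 0 0 -0.05 0; 0.2 0 0 -0.06 0; 0.2 0 0 -0.07 0; 0.2 0 0 -0.08 0"

```text
clock: 6.53
tcp_pos: [0.5255, -0.2053, 0.0884]
orientation: [2.847, 1.328, 0.0]
contact_force: [-1.1, -0.4, -0.9]
grip_width: 0.0644
gripper_force: 11.5
```

```bash
python3 - <<'E'
from h import *
o=r.get_obs();print(o["tcp_pos"],o["contact_force"],o["moment"],R.from_rotvec(o["orientation"]).inv().apply(o["moment"]),o["grip_width"],o["gripper_force"])
w=r.grab_frame("wrist")[:,:,::-1];s=r.grab_frame("scene")[:,:,::-1]
s=cv2.resize(s[140:308,150:374],(560,420))
cv2.imwrite("pics/a6.png",cv2.resize(np.hstack([w,s]),(800,300)))
E
```

```text
[ 0.52553078 -0.2052691   0.08844864] [-1.08222106 -0.39648977 -0.9127465 ] [-0.01732429  0.02562938 -0.00305886] [ 0.00849995 -0.0297452   0.00305396] 0.06439129107006392 11.546092070639133
```

View pics/a6.png

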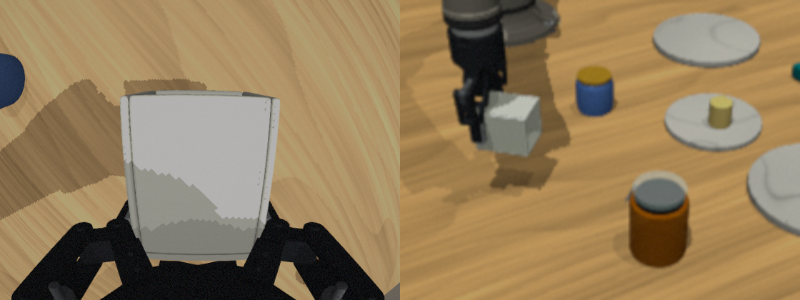

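The cover is held level, its mouth away from the hand, with friction keeping it from swinging. I'll lower it and loosen the grip step by step so the mouth swings down.

Call:
play_rows:
  targets: "0 0 0 0.01 0; -0.2 0 0 0.02 0; -0.35 0 0 0.02 0; -0.4 0 0 0.02 0; -0.4 0 0 0.02 0"

```text
clock: 7.05
tcp_pos: [0.5251, -0.205, 0.0664]
orientation: [-2.846, -1.328, 0.002]
contact_force: [-0.2, -0.3, -1.2]
grip_width: 0.0638
gripper_force: 11.7
```

Call:
play_rows:
  targets: "-0.43 0 0 0 0; -0.43 0 0 0 0; -0.43 0 0 0 0"

```text
clock: 7.3
tcp_pos: [0.5258, -0.2053, 0.0675]
orientation: [2.847, 1.328, 0.001]
contact_force: [-0.6, 0.5, -1.9]
grip_width: 0.0641
gripper_force: 11.7
```

Call:
play_rows:
  targets: "-0.46 0 0 0 0; -0.46 0 0 0 0; -0.46 0 0 0 0"

```text
clock: 7.55
tcp_pos: [0.5256, -0.2053, 0.0674]
orientation: [2.847, 1.328, 0.0]
contact_force: [-1.2, -0.2, -1.4]
grip_width: 0.064
gripper_force: 11.7
```

```bash
cat >> h.py <<'E'
def st():
    o=r.get_obs();Q=R.from_rotvec(o["orientation"]).inv()
    print(o["clock"],o["tcp_pos"].round(4),"F",Q.apply(o["contact_force"]).round(2),"M",Q.apply(o["moment"]).round(4),o["grip_width"].round(4),o["gripper_force"])
def blob():  # bright low-saturation pixels in the middle of the wrist view
    w=r.grab_frame("wrist").astype(int);m=((w.max(2)-w.min(2)<22)&(w.min(2)>90)).astype(np.uint8)
    n,l,s,c=cv2.connectedComponentsWithStats(m)
    for k in np.argsort(-s[1:,4])[:3]+1: print(s[k],c[k].round())
E
python3 -c "
from h import *
st();blob()"
```

```text
Traceback (most recent call last):
  File "h.py", line 25, in st
    print(o["clock"],o["tcp_pos"].round(4),"F",Q.apply(o["contact_force"]).round(2),"M",Q.apply(o["moment"]).round(4),o["grip_width"].round(4),o["gripper_force"])
                                                                                                                      ^^^^^^^^^^^^^^^^^^^^^
AttributeError: 'float' object has no attribute 'round'
```

```bash
sed -i 's/o\["grip_width"\].round(4)/round(o["grip_width"],4)/' h.py; python3 -c "
from h import *
st();blob()"
```

```text
7.55 [ 0.5256 -0.2053  0.0674] F [-0.92 -0.81  1.41] M [-0.0072 -0.0195 -0.0752] 0.064 11.699903793632984
[  168   126   224   239 46315] [278. 239.]
[554 414   3   6   8] [555. 417.]
[549 415   4   5   7] [551. 417.]
```

Call:
play_rows:
  targets: "-0.48 0 0 0 0; -0.48 0 0 0 0; -0.48 0 0 0 0"

```text
clock: 7.85
tcp_pos: [0.5256, -0.2052, 0.0673]
orientation: [2.847, 1.328, 0.0]
contact_force: [-0.2, -0.1, -2.0]
grip_width: 0.0638
gripper_force: 11.7
```

Call:
play_rows:
  targets: "-0.49 0 0 0 0; -0.49 0 0 0 0; -0.49 0 0 0 0"

```text
clock: 8.1
tcp_pos: [0.5256, -0.2052, 0.0673]
orientation: [-2.847, -1.328, 0.0]
contact_force: [0.3, -0.8, -2.8]
grip_width: 0.0641
gripper_force: 11.7
```

```bash
python3 -c "
from h import *
st();blob()"
```

```text
8.1 [ 0.5256 -0.2052  0.0673] F [-0.4   0.78  2.83] M [-0.0321 -0.0358 -0.0332] 0.0641 11.700229346752167
[  168   126   224   239 46321] [278. 239.]
[552 413   3   3   4] [553. 414.]
[558 412   2   3   3] [558. 413.]
```

Call:
play_rows:
  targets: "-0.496 0 0 0 0; -0.496 0 0 0 0; -0.496 0 0 0 0"

```text
clock: 8.4
tcp_pos: [0.5256, -0.2052, 0.0673]
orientation: [2.847, 1.328, 0.0]
contact_force: [0.1, -0.6, -0.5]
grip_width: 0.0638
gripper_force: 11.6
```

Call:
play_rows:
  targets: "-0.502 0 0 0 0; -0.502 0 0 0 0; -0.502 0 0 0 0"

```text
clock: 8.65
tcp_pos: [0.5258, -0.2053, 0.0675]
orientation: [2.847, 1.328, 0.001]
contact_force: [-0.3, -0.9, 0.2]
grip_width: 0.0644
gripper_force: 0.0
```

```bash
python3 -c "
from h import *
st();blob()"
```

```text
8.65 [ 0.5258 -0.2053  0.0675] F [-0.89  0.3  -0.2 ] M [-0.009   0.0183  0.0214] 0.0644 0.0
[  205   130   139   164 21113] [275. 211.]
[547 409  13  11  80] [555. 416.]
[176 306  11   9  58] [183. 309.]
```

```bash
python3 -c "
from h import *
w=r.grab_frame('wrist').astype(int);m=((w.max(2)-w.min(2)<22)&(w.min(2)>90)).astype(np.uint8)
for v in range(120,310,12):
    x=np.where(m[v,150:400])[0]; print(v,(x.min()+150,x.max()+150,len(x)) if len(x) else 0, w[v,275])
for z in (.064,.08,.1): print(z,[tool(at('wrist',*p,z)).round(4) for p in((205,135),(344,135),(211,290),(340,290))])
"
```

```text
120 0 [191 167 120]
132 (np.int64(225), np.int64(329), 93) [162 161 153]
144 (np.int64(205), np.int64(343), 139) [190 188 186]
156 (np.int64(206), np.int64(343), 138) [192 190 190]
168 (np.int64(207), np.int64(343), 137) [192 190 189]
180 (np.int64(207), np.int64(342), 136) [190 189 188]
192 (np.int64(208), np.int64(342), 135) [190 188 187]
204 (np.int64(209), np.int64(342), 134) [190 189 188]
216 (np.int64(210), np.int64(341), 132) [191 189 187]
228 (np.int64(211), np.int64(340), 130) [191 190 189]
240 (np.int64(212), np.int64(340), 129) [159 158 148]
252 (np.int64(213), np.int64(339), 127) [158 157 148]
264 (np.int64(215), np.int64(338), 123) [159 160 150]
276 (np.int64(216), np.int64(337), 121) [139 138 131]
288 (np.int64(217), np.int64(337), 121) [136 136 128]
300 0 [183 153 109]
0.064 [array([ 0.0707, -0.0332,  0.0035]), array([0.0707, 0.0299, 0.0035]), array([-0.0089, -0.0353,  0.0035]), array([-0.0088,  0.0329,  0.0035])]
0.08 [array([ 0.0716, -0.0297, -0.0125]), array([ 0.0716,  0.0266, -0.0125]), array([ 0.0007, -0.0315, -0.0125]), array([ 0.0007,  0.0292, -0.0125])]
0.1 [array([ 0.0727, -0.0252, -0.0325]), array([ 0.0727,  0.0224, -0.0325]), array([ 0.0126, -0.0268, -0.0325]), array([ 0.0127,  0.0246, -0.0325])]
```

It just dropped flat onto its side, undisturbed, with the closed end 9 mm behind the TCP. New plan is to regrip near the closed end and pivot the rim's lower edge against the edge of the fixed board. I'll come from the side away from the cheese.

Call:
play_rows:
  targets: "-1 -0.003 -0.001 0 0; -1 -0.003 -0.001 0 0; -1 -0.003 -0.001 0.03 0; -1 -0.003 -0.001 0.055 0; -1 -0.003 -0.001 0.055 0; 0 -0.003 -0.001 0.055 0; 0 -0.003 -0.001 0.055 0; 0 -0.003 -0.001 0.055 0"

```text
clock: 9.42
tcp_pos: [0.5239, -0.2072, 0.0137]
orientation: [2.846, 1.327, 0.003]
contact_force: [0.4, 0.2, -1.6]
grip_width: 0.064
gripper_force: 22.9
```

Call:
play_rows:
  targets: "0 0 0 0 0; 0 0 0 0 0; 0 0 0 0 0; 0 0 0 -0.03 0; 0 0 0 -0.06 0; 0 0 0 -0.1 0; 0 0 0 -0.14 0; 0 0 0 -0.14 0"

```text
clock: 10.08
tcp_pos: [0.5276, -0.2081, 0.1603]
orientation: [2.839, 1.324, 0.015]
contact_force: [2.3, -0.4, -1.4]
grip_width: 0.0641
gripper_force: 24.1
```

```bash
python3 -c "
from h import *
st();blob();print(r.get_obs()['joints'].round(3),axes().round(3))
C=np.array([.549,.184]);h=np.array([np.cos(np.radians(-20)),np.sin(np.radians(-20))])
g=C-h*(.085+.074+.025);print(g,tool([*g,.15]))
"
```

```text
10.0833 [ 0.5276 -0.2081  0.1603] F [1.2  2.01 1.41] M [-0.0587 -0.0031  0.0041] 0.0641 24.06052531208843
[  168   129   215   231 43543] [276. 239.]
[ 517  356   43   55 1129] [542. 383.]
[  0 326   6  37 151] [  2. 346.]
[ 0.516  0.397 -0.314  1.883  0.158  0.877 -0.574] [[ 0.643  0.766  0.009]
 [ 0.766 -0.643 -0.003]
 [ 0.003  0.009 -1.   ]]
[0.37609656 0.24693171] [ 0.25192783 -0.40711843  0.00424203]
```

Call:
play_rows:
  targets: "0 0.02 -0.03 0 0.1; 0 0.04 -0.065 0 0.2; 0 0.06 -0.1 0 0.3; 0 0.08 -0.13 0 0.4; 0 0.1 -0.165 0 0.5; 0 0.12 -0.2 0 0.6; 0 0.145 -0.235 0 0.7; 0 0.165 -0.27 0 0.8"

```text
clock: 10.8
tcp_pos: [0.4228, 0.0889, 0.1515]
orientation: [3.139, 0.122, -0.002]
contact_force: [1.1, 0.3, -1.8]
grip_width: 0.0635
gripper_force: 24.0
```

```bash
python3 -c "
from h import *
st();print(r.get_obs()['joints'].round(3),axes().round(3)[:,0],tool([.376,.247,.15]))
"
```

```text
10.8 [0.4228 0.0889 0.1515] F [ 1.08 -0.17  1.75] M [ 0.0043  0.0914 -0.0269] 0.0635 24.000483693089336
[-0.042  0.207 -0.344  2.17   0.099  0.779 -1.942] [ 0.997  0.078 -0.001] [-0.03436997 -0.16126155  0.00150691]
```

Call:
play_rows:
  targets: "0 -0.007 -0.03 0 0.085; 0 -0.014 -0.06 0 0.17; 0 -0.021 -0.1 0 0.255; 0 -0.028 -0.13 0 0.34; 0 -0.034 -0.161 0 0.427; 0 -0.034 -0.161 0 0.427; 0 -0.034 -0.161 0 0.427; 0 -0.034 -0.161 0 0.427"

```text
clock: 11.47
tcp_pos: [0.3766, 0.2439, 0.1514]
orientation: [3.094, -0.536, -0.002]
contact_force: [-0.5, 0.3, -2.4]
grip_width: 0.0635
gripper_force: 24.0
```

```bash
python3 -c "
from h import *
st();print(r.get_obs()['joints'].round(3),axes().round(3)[:,0],tool([.376,.247,.01]),tool([.549,.184,0]))
blob()
import pickle;pickle.dump(r.camera_info('wrist'),open('w7.pkl','wb'))
w=r.grab_frame('wrist');s=r.grab_frame('scene')
s=cv2.resize(s[120:260,220:407],(560,420))
cv2.imwrite('pics/a7.png',cv2.resize(np.hstack([w,s])[:,:,::-1],(800,300)))
"
```

```text
11.4667 [0.3766 0.2439 0.1514] F [-0.56 -0.09  2.37] M [-0.0261  0.0048  0.0159] 0.0635 23.958145163487643
[-0.376  0.238 -0.381  2.133  0.124  0.793 -2.749] [ 0.942 -0.337 -0.001] [-0.00145479 -0.00297259  0.14136773] [ 0.18266564 -0.00191887  0.15119404]
[  120   129   263   222 46784] [264. 239.]
[  178     0   190    91 13868] [272.  38.]
[ 203  350  148   23 1831] [267. 358.]
```

Call:
play_rows:
  targets: "0 0 -0.002 0.04 0; 0 0 -0.002 0.08 0; 0 0 -0.002 0.115 0; 0 0 -0.002 0.13 0; 0 0 -0.002 0.137 0; 0 0 -0.002 0.139 0; 0 0 -0.002 0.139 0; 0 0 -0.002 0.139 0"

```text
clock: 12.28
tcp_pos: [0.3787, 0.2466, 0.0139]
orientation: [-3.094, 0.54, -0.002]
contact_force: [-0.8, -0.3, -1.4]
grip_width: 0.0638
gripper_force: 24.6
```

Call:
play_rows:
  targets: "0 0.005 0 -0.002 0; 0 0.01 0 -0.002 0; 0 0.014 0 -0.002 0; 0 0.017 0 -0.002 0; 0 0.017 0 -0.002 0"

```text
clock: 12.7
tcp_pos: [0.395, 0.2407, 0.0155]
orientation: [-3.094, 0.541, -0.001]
contact_force: [-1.0, -0.5, -1.8]
grip_width: 0.0639
gripper_force: 24.6
```

```bash
python3 -c "
from h import *
st();print(tool([.549,.184,0]))
"
```

```text
12.7 [0.395  0.2407 0.0155] F [-0.82  0.8   1.83] M [ 0.0603 -0.0111  0.0435] 0.0639 24.570705299265683
[0.16405632 0.00114336 0.01561075]
```

Call:
play_rows:
  targets: "0 0.002 0 0 0; 0 0.004 0 0 0; 0 0.005 0 0 0; 0 0.006 0 0 0; 0 0.006 0 0 0"

```text
clock: 13.12
tcp_pos: [0.3996, 0.239, 0.0153]
orientation: [3.095, -0.539, 0.0]
contact_force: [-0.3, -0.4, -1.9]
grip_width: 0.0634
gripper_force: 24.6
```

Call:
play_rows:
  targets: "0 0.002 0 0 0; 0 0.003 0 0 0; 0 0.003 0 0 0"

```text
clock: 13.37
tcp_pos: [0.4026, 0.238, 0.0153]
orientation: [-3.095, 0.539, -0.0]
contact_force: [0.5, -0.2, -2.0]
grip_width: 0.0637
gripper_force: 24.6
```

Call:
play_rows:
  targets: "0 0.002 0 0 0; 0 0.003 0 0 0; 0 0.003 0 0 0"

```text
clock: 13.62
tcp_pos: [0.4036, 0.2375, 0.0151]
orientation: [3.095, -0.536, -0.003]
contact_force: [-4.2, 2.8, -2.4]
grip_width: 0.0638
gripper_force: 24.5
```

Call:
play_rows:
  targets: "0 0.002 0 0 0; 0 0.003 0 0 0; 0 0.003 0 0 0"

```text
clock: 13.87
tcp_pos: [0.4036, 0.2374, 0.015]
orientation: [3.095, -0.533, -0.009]
contact_force: [-13.9, 4.1, 7.0]
grip_width: 0.0636
gripper_force: 25.4
```

Call:
play_rows:
  targets: "0 0.0015 0 -0.003 0; 0 0.003 0 -0.006 0; 0 0.005 0 -0.009 0; 0 0.0065 0 -0.012 0; 0 0.0065 0 -0.012 0"

```text
clock: 14.28
tcp_pos: [0.413, 0.2346, 0.0275]
orientation: [-3.095, 0.537, 0.002]
contact_force: [-5.3, 2.8, 0.9]
grip_width: 0.0635
gripper_force: 23.7
```

```bash
python3 -c "
from h import *
st();blob()
"
```

```text
14.2833 [0.413  0.2346 0.0275] F [-5.93 -0.82 -0.85] M [ 0.2622 -1.374  -0.0584] 0.0635 23.6782418936491
[  117     0   320   348 75569] [276. 152.]
[ 202  347  150   26 2180] [267. 357.]
[ 114  366   57   54 1714] [145. 395.]
```

```bash
cat >> h.py <<'E'
def rows(v0=20,v1=350,dv=20):
    w=r.grab_frame("wrist").astype(int);m=(w.max(2)-w.min(2)<22)&(w.min(2)>90)
    for v in range(v0,v1,dv):
        b=np.where(~m[v])[0];c=272
        l=b[b<c].max() if (b<c).any() else 0;h=b[b>c].min() if (b>c).any() else 560
        print(v,l,h,h-l,w[v,c],end=" | ")
    print()
E
python3 -c "
from h import *
rows()
w=cv2.imread('pics/a7.png')[:,:400].astype(int);m=(w.max(2)-w.min(2)<22)&(w.min(2)>90)
for v in range(20,250,15):
    x=np.where(m[v])[0];print(int(v*1.4),x.min()*1.4,x.max()*1.4,end=' | ')
c=r.camera_info('wrist')
A=axes();t=r.get_obs()['tcp_pos']
print()
for ph in (0,10,15):  # predicted top face corners for tilt ph about grip point
    p=np.radians(ph);o=[]
    for a in (-6,74):
        x=a*np.cos(p)+32*np.sin(p);z=19-(-a*np.sin(p)+32*np.cos(p))*-1
        for y in(-32,32):
            h=(-a*np.sin(p)+32*np.cos(p))  # height above grip
            o.append(np.round(proj('wrist',t+A@np.array([x,y,-19-h])/1000,c)))
    print(ph,o)
"
```

```text
20 117 436 319 [167 166 164] | 40 121 432 311 [167 166 165] | 60 128 424 296 [169 168 166] | 80 139 414 275 [169 167 167] | 100 155 397 242 [170 167 165] | 120 181 372 191 [169 169 163] | 140 191 362 171 [170 168 167] | 160 191 373 182 [169 168 166] | 180 180 362 182 [170 168 166] | 200 192 372 180 [171 170 168] | 220 181 372 191 [170 169 168] | 240 193 371 178 [171 169 169] | 260 194 359 165 [169 169 166] | 280 184 369 185 [170 169 168] | 300 186 368 182 [169 168 164] | 320 198 355 157 [122 122 114] | 340 201 353 152 [122 122 113] | 
28 180.6 362.59999999999997 | 49 189.0 352.79999999999995 | 70 208.6 333.2 | Traceback (most recent call last):
  File "<string>", line 6, in <module>
    x=np.where(m[v])[0];print(int(v*1.4),x.min()*1.4,x.max()*1.4,end=' | ')
                                         ~~~~~^^
    return umr_minimum(a, axis, None, out, keepdims, initial, where)
ValueError: zero-size array to reduction operation minimum which has no identity
```

```bash
cat >> h.py <<'E'
def pred(phis,g=6):  # wrist pixels of the upper side's corners (closed L,R; rim L,R) at mouth-down tilt phi
    c=r.camera_info('wrist');A=axes();t=r.get_obs()['tcp_pos']
    for ph in phis:
        p=np.radians(ph);o=[]
        for a in (-g,80-g):
            x=a*np.cos(p)+32*np.sin(p);h=-a*np.sin(p)+32*np.cos(p)
            for y in(-32,32):
                u,v=proj('wrist',t+A@np.array([x,y,-19-h])/1000,c);o.append((int(u),int(v)))
        print(ph,o)
E
python3 -c "
from h import *
pred((-15,-10,0,10,15,20))
"
```

```text
-15 [(199, 362), (360, 362), (151, 178), (412, 179)]
-10 [(198, 359), (362, 359), (158, 158), (405, 159)]
0 [(195, 352), (364, 351), (171, 130), (391, 131)]
10 [(193, 341), (367, 341), (183, 115), (378, 115)]
15 [(192, 335), (368, 335), (189, 111), (372, 111)]
20 [(191, 329), (369, 328), (193, 109), (367, 110)]
```

Call:
play_rows:
  targets: "0 0.004 0 -0.003 0; 0 0.008 0 -0.006 0; 0 0.011 0 -0.009 0; 0 0.013 0 -0.0115 0; 0 0.015 0 -0.014 0; 0 0.017 0 -0.016 0; 0 0.017 0 -0.016 0"

```text
clock: 14.97
tcp_pos: [0.4302, 0.2278, 0.0435]
orientation: [3.095, -0.539, -0.0]
contact_force: [-3.5, 1.6, -1.2]
grip_width: 0.0639
gripper_force: 23.6
```

```bash
python3 -c "
from h import *
st();rows(60,350,15);pred((20,25,30,35))
"
```

```text
14.9667 [0.4302 0.2278 0.0435] F [-3.87 -0.3   1.22] M [-0.0035 -0.9288 -0.0011] 0.0639 23.57599139213562
60 128 422 294 [169 167 167] | 75 131 419 288 [170 168 168] | 90 136 413 277 [171 169 168] | 105 144 406 262 [171 169 169] | 120 154 396 242 [170 168 168] | 135 167 383 216 [153 151 143] | 150 204 364 160 [169 168 166] | 165 203 361 158 [171 169 169] | 180 192 361 169 [170 169 168] | 195 191 352 161 [172 170 169] | 210 191 363 172 [171 170 169] | 225 190 364 174 [170 168 167] | 240 189 364 175 [172 170 169] | 255 189 365 176 [171 168 167] | 270 199 354 155 [169 168 168] | 285 188 365 177 [172 170 169] | 300 188 365 177 [168 168 167] | 315 199 354 155 [123 123 115] | 330 200 354 154 [123 122 114] | 345 200 354 154 [126 124 116] | 
20 [(191, 329), (369, 328), (193, 109), (367, 110)]
25 [(191, 322), (370, 321), (198, 109), (362, 109)]
30 [(190, 314), (370, 314), (202, 110), (357, 111)]
35 [(190, 306), (370, 306), (205, 113), (354, 114)]
```

```bash
python3 -c "
from h import *
w=r.grab_frame('wrist').astype(int)
print(w[100:160:2,240:300].mean((1,2)).round().astype(int)); print(w[290:330:2,240:300].mean((1,2)).round().astype(int))
print(w[135:175:5,160:215:5,0])
for g in (6,12,18): pred((25,30,35,40),g)
"
```

```text
[168 169 169 169 168 169 169 169 169 169 168 169 168 168 168 169 168 168
 160 169 169 169 169 169 169 169 169 169 169 169]
[169 169 169 168 169 169 167 160 150 143 139 136 131 127 124 121 120 121
 121 120]
[[170 171 166 169 168 170 171 170 170 170 169]
 [170 169 169 161 171 169 170 165 170 136 171]
 [170 170 170 170 148 170 170 161 169 139 172]
 [171 172 170 171 171 134 165 160 170 150 168]
 [169 171 169 170 170 169 150 162 169 162 169]
 [170 170 169 171 170 169 169 167 170 167 169]
 [169 170 172 171 172 169 169 168 170 169 170]
 [171 172 169 171 171 171 171 170 170 169 170]]
25 [(191, 322), (370, 321), (198, 109), (362, 109)]
30 [(190, 314), (370, 314), (202, 110), (358, 111)]
35 [(190, 306), (370, 306), (205, 113), (354, 114)]
40 [(190, 299), (370, 298), (209, 117), (350, 117)]
25 [(191, 338), (369, 337), (197, 123), (363, 123)]
30 [(190, 331), (370, 330), (201, 123), (359, 123)]
35 [(190, 323), (371, 323), (204, 125), (355, 125)]
40 [(189, 315), (371, 315), (207, 127), (352, 128)]
25 [(192, 353), (369, 353), (196, 137), (364, 138)]
30 [(190, 347), (370, 346), (199, 136), (360, 137)]
35 [(189, 340), (371, 339), (203, 137), (357, 137)]
40 [(188, 332), (372, 331), (206, 138), (353, 138)]
```

Call:
play_rows:
  targets: "0 0.003 0 -0.0015 0; 0 0.006 0 -0.003 0; 0 0.009 0 -0.0045 0; 0 0.012 0 -0.006 0; 0 0.012 0 -0.006 0"

```text
clock: 15.48
tcp_pos: [0.4418, 0.2238, 0.0495]
orientation: [3.095, -0.539, 0.0]
contact_force: [-4.1, 1.8, 1.1]
grip_width: 0.0638
gripper_force: 23.7
```

```bash
cat >> h.py <<'E'
def col():
    w=r.grab_frame('wrist').astype(int);p=w[90:340,240:300].mean((1,2));d=np.abs(np.diff(p))
    print([(i+90,int(p[i]),int(p[i+1])) for i in np.where(d>4)[0]])
E
python3 -c "
from h import *
st();col();rows(100,250,10)
for g in (6,12,18): pred((35,45,50,55),g)
"
```

```text
15.4833 [0.4418 0.2238 0.0495] F [-4.45 -0.26 -1.1 ] M [-0.1141 -0.9531  0.0227] 0.0638 23.740654438734055
[(np.int64(141), 168, 161), (np.int64(142), 161, 145), (np.int64(143), 145, 167), (np.int64(302), 158, 154), (np.int64(330), 116, 109), (np.int64(332), 106, 117)]
100 137 414 277 [170 168 168] | 110 141 410 269 [170 168 167] | 120 146 404 258 [170 170 169] | 130 151 400 249 [171 169 169] | 140 158 392 234 [171 169 167] | 150 167 384 217 [172 170 169] | 160 176 373 197 [171 170 169] | 170 190 360 170 [172 170 169] | 180 198 346 148 [169 168 166] | 190 197 347 150 [170 169 167] | 200 196 357 161 [169 168 167] | 210 205 358 153 [171 170 168] | 220 194 359 165 [172 170 169] | 230 194 350 156 [171 169 167] | 240 193 361 168 [171 169 168] | 
35 [(190, 306), (370, 306), (205, 113), (354, 113)]
45 [(190, 291), (370, 290), (212, 122), (347, 122)]
50 [(191, 283), (370, 282), (214, 127), (344, 127)]
55 [(191, 275), (369, 275), (217, 133), (341, 133)]
35 [(190, 323), (371, 322), (204, 124), (355, 125)]
45 [(189, 307), (372, 306), (210, 131), (348, 131)]
50 [(189, 299), (372, 298), (213, 135), (346, 136)]
55 [(189, 290), (372, 290), (215, 141), (343, 141)]
35 [(189, 340), (371, 339), (203, 136), (357, 137)]
45 [(188, 324), (373, 323), (208, 141), (350, 141)]
50 [(187, 315), (374, 314), (211, 144), (347, 144)]
55 [(187, 306), (374, 305), (213, 148), (345, 149)]
```

Call:
play_rows:
  targets: "0 0.003 0 -0.0015 0; 0 0.006 0 -0.003 0; 0 0.009 0 -0.0045 0; 0 0.012 0 -0.006 0; 0 0.012 0 -0.006 0"

```text
clock: 16.0
tcp_pos: [0.4535, 0.2194, 0.0555]
orientation: [3.095, -0.54, 0.001]
contact_force: [-3.2, -0.0, -2.7]
grip_width: 0.064
gripper_force: 23.3
```

```bash
python3 -c "
from h import *
st();col();rows(140,290,10)
for g in (12,18): pred((45,50,55,60,65),g)
"
```

```text
16.0 [0.4535 0.2194 0.0555] F [-3.03  1.1   2.65] M [-0.1919 -0.6191 -0.0231] 0.064 23.338733911514282
[(np.int64(150), 166, 152), (np.int64(151), 152, 138), (np.int64(152), 138, 162), (np.int64(153), 162, 169), (np.int64(302), 157, 152), (np.int64(303), 152, 148), (np.int64(304), 148, 143), (np.int64(305), 143, 139), (np.int64(306), 139, 135), (np.int64(322), 120, 114), (np.int64(333), 112, 104), (np.int64(334), 104, 97)]
140 150 400 250 [173 172 170] | 150 155 395 240 [169 168 164] | 160 163 387 224 [172 171 163] | 170 172 340 168 [173 171 164] | 180 182 367 185 [173 172 164] | 190 196 355 159 [173 170 165] | 200 210 353 143 [171 171 163] | 210 209 354 145 [173 170 164] | 220 199 355 156 [174 173 165] | 230 197 357 160 [172 169 164] | 240 196 348 152 [172 171 164] | 250 195 349 154 [174 172 164] | 260 194 360 166 [173 172 166] | 270 203 361 158 [172 170 164] | 280 191 352 161 [164 163 155] | 
45 [(189, 307), (372, 307), (210, 131), (348, 131)]
50 [(189, 299), (372, 298), (213, 135), (346, 136)]
55 [(189, 290), (371, 290), (215, 141), (343, 141)]
60 [(189, 282), (371, 281), (217, 146), (341, 147)]
65 [(190, 274), (370, 273), (219, 153), (338, 153)]
45 [(188, 324), (373, 323), (208, 141), (350, 141)]
50 [(187, 315), (373, 314), (211, 144), (347, 144)]
55 [(187, 306), (374, 305), (213, 148), (345, 149)]
60 [(187, 297), (374, 296), (215, 153), (342, 154)]
65 [(187, 287), (373, 287), (217, 159), (340, 159)]
```

Call:
play_rows:
  targets: "0 0.003 0 -0.001 0; 0 0.006 0 -0.002 0; 0 0.009 0 -0.003 0; 0 0.012 0 -0.004 0; 0 0.012 0 -0.004 0"

```text
clock: 16.52
tcp_pos: [0.4647, 0.2156, 0.0595]
orientation: [-3.095, 0.54, -0.001]
contact_force: [-2.2, -0.2, -1.7]
grip_width: 0.064
gripper_force: 23.4
```

```bash
python3 -c "
from h import *
st();col();rows(150,300,10)
for g in (18,22): pred((50,55,60,65,70),g)
s=r.grab_frame('scene')
cv2.imwrite('pics/s8.png',cv2.resize(s[130:242,250:400][:,:,::-1],(800,597),interpolation=cv2.INTER_CUBIC))
"
```

```text
16.5167 [0.4647 0.2156 0.0595] F [-2.02  0.91  1.7 ] M [-0.1974 -0.6881  0.0154] 0.064 23.364054635167122
[(np.int64(91), 95, 101), (np.int64(92), 101, 106), (np.int64(93), 106, 114), (np.int64(94), 114, 124), (np.int64(95), 124, 134), (np.int64(161), 163, 141), (np.int64(163), 145, 163), (np.int64(309), 128, 123), (np.int64(311), 123, 128), (np.int64(314), 127, 118)]
150 150 401 251 [174 173 172] | 160 155 396 241 [166 163 158] | 170 160 390 230 [168 168 158] | 180 217 382 165 [167 166 157] | 190 177 373 196 [166 165 156] | 200 189 361 172 [168 168 158] | 210 203 350 147 [167 165 156] | 220 211 352 141 [167 167 157] | 230 201 353 152 [167 167 158] | 240 208 355 147 [166 165 156] | 250 197 347 150 [167 167 156] | 260 196 358 162 [166 167 156] | 270 194 360 166 [166 167 157] | 280 193 351 158 [154 156 146] | 290 191 352 161 [156 156 148] | 
50 [(187, 315), (373, 314), (211, 144), (347, 144)]
55 [(187, 306), (374, 305), (213, 148), (345, 149)]
60 [(187, 297), (374, 296), (215, 153), (342, 154)]
65 [(187, 287), (373, 287), (217, 159), (340, 159)]
70 [(188, 278), (373, 278), (219, 165), (338, 165)]
50 [(186, 326), (375, 326), (210, 150), (349, 150)]
55 [(185, 317), (375, 316), (212, 154), (346, 154)]
60 [(185, 307), (376, 307), (214, 158), (344, 158)]
65 [(185, 297), (376, 297), (216, 163), (341, 163)]
70 [(186, 287), (375, 287), (218, 169), (340, 169)]
```

Call:
play_rows:
  targets: "0 0.003 0 -0.001 0; 0 0.006 0 -0.002 0; 0 0.009 0 -0.002 0; 0 0.012 0 -0.002 0; 0 0.012 0 -0.002 0"

```text
clock: 17.08
tcp_pos: [0.4763, 0.2117, 0.0617]
orientation: [-3.095, 0.539, -0.002]
contact_force: [-3.1, -0.1, 0.8]
grip_width: 0.0636
gripper_force: 23.8
```

```bash
python3 -c "
from h import *
st();col()
for g in (22,): pred((60,65,70,75,80),g)
"
```

```text
17.0833 [0.4763 0.2117 0.0617] F [-2.82  1.17 -0.85] M [-0.2556 -0.6665 -0.032 ] 0.0636 23.843527883291245
[(np.int64(110), 150, 146), (np.int64(112), 142, 137), (np.int64(113), 137, 129), (np.int64(114), 129, 120), (np.int64(116), 118, 129), (np.int64(117), 129, 136), (np.int64(173), 163, 152), (np.int64(174), 152, 127), (np.int64(175), 127, 153), (np.int64(304), 137, 141), (np.int64(305), 141, 146), (np.int64(306), 146, 138), (np.int64(307), 138, 125)]
60 [(185, 307), (376, 307), (214, 158), (344, 158)]
65 [(185, 297), (376, 297), (216, 163), (341, 163)]
70 [(185, 287), (375, 287), (218, 169), (339, 169)]
75 [(186, 277), (375, 277), (220, 175), (338, 175)]
80 [(187, 268), (374, 267), (221, 181), (336, 181)]
```

The cover has now turned about 70° in the grip. I'll lift it off the board edge, back away and press the rim flat on the free counter.

Call:
play_rows:
  targets: "0 0 0 -0.015 0; 0 -0.005 0 -0.03 0; 0 -0.035 0 -0.03 0; 0 -0.065 0 -0.03 0; 0 -0.075 0 -0.015 0; 0 -0.075 0 0.005 0; 0 -0.075 0 0.013 0; 0 -0.075 0 0.013 0"

```text
clock: 17.8
tcp_pos: [0.4068, 0.2376, 0.0485]
orientation: [-3.094, 0.539, -0.004]
contact_force: [0.3, -0.2, -0.7]
grip_width: 0.0637
gripper_force: 24.4
```

```bash
python3 -c "
from h import *
st();col()
"
```

```text
17.8 [0.4068 0.2376 0.0485] F [0.32 0.09 0.65] M [0.0409 0.0727 0.0171] 0.0637 24.436897560954094
[(np.int64(126), 173, 163), (np.int64(127), 163, 156), (np.int64(128), 156, 147), (np.int64(129), 147, 119), (np.int64(130), 119, 98), (np.int64(131), 98, 109), (np.int64(132), 109, 120), (np.int64(133), 120, 130), (np.int64(134), 130, 139), (np.int64(135), 139, 145), (np.int64(177), 135, 153), (np.int64(305), 144, 151), (np.int64(306), 151, 156), (np.int64(307), 156, 148), (np.int64(308), 148, 130)]
```

Call:
play_rows:
  targets: "0 0 0 0.003 0; 0 0 0 0.006 0; 0 0 0 0.009 0; 0 0 0 0.011 0; 0 0 0 0.013 0; 0 0 0 0.013 0"

```text
clock: 18.35
tcp_pos: [0.4125, 0.2356, 0.0396]
orientation: [-3.092, 0.545, -0.018]
contact_force: [5.9, -13.1, 39.9]
grip_width: 0.064
gripper_force: 26.7
```

```bash
python3 -c "
from h import *
st();col()
for g in (22,26): pred((70,75,80,85,90),g)
"
```

```text
18.35 [0.4125 0.2356 0.0396] F [ 10.48  10.09 -39.86] M [-2.7408  2.1926 -0.2247] 0.064 26.73963866312988
[(np.int64(138), 174, 169), (np.int64(139), 169, 160), (np.int64(140), 160, 151), (np.int64(141), 151, 136), (np.int64(142), 136, 99), (np.int64(143), 99, 106), (np.int64(144), 106, 119), (np.int64(145), 119, 128), (np.int64(146), 128, 138), (np.int64(147), 138, 143), (np.int64(180), 140, 136), (np.int64(183), 132, 126), (np.int64(184), 126, 132), (np.int64(185), 132, 147), (np.int64(301), 140, 149), (np.int64(302), 149, 163), (np.int64(303), 163, 168), (np.int64(304), 168, 151), (np.int64(305), 151, 138), (np.int64(313), 136, 142), (np.int64(314), 142, 155), (np.int64(316), 158, 151), (np.int64(317), 151, 145), (np.int64(318), 145, 140)]
70 [(185, 287), (375, 287), (218, 169), (340, 169)]
75 [(186, 277), (375, 277), (220, 175), (338, 175)]
80 [(187, 268), (374, 267), (221, 181), (336, 181)]
85 [(188, 259), (372, 258), (222, 188), (335, 188)]
90 [(189, 250), (371, 250), (224, 195), (333, 195)]
70 [(183, 296), (378, 296), (217, 172), (341, 173)]
75 [(184, 286), (377, 285), (219, 178), (339, 178)]
80 [(184, 275), (377, 275), (220, 184), (337, 184)]
85 [(185, 265), (375, 264), (221, 190), (336, 190)]
90 [(186, 255), (374, 255), (222, 197), (335, 197)]
```

Call:
play_rows:
  targets: "0 0 0 -0.008 0; 0 0 0 -0.01 0; 0 0 0 -0.01 0"

```text
clock: 18.65
tcp_pos: [0.4056, 0.2375, 0.0459]
orientation: [-3.094, 0.539, -0.002]
contact_force: [-0.2, -0.5, -2.4]
grip_width: 0.0636
gripper_force: 22.5
```

Call:
play_rows:
  targets: "-0.6 0 0 0 0; -0.9 0 0 0 0; -1 0 0 0 0; -1 0 0 0 0; -1 0 0 -0.02 0; -1 0 0 -0.06 0; -1 -0.03 0 -0.1 0; -1 -0.06 0 -0.12 0"

```text
clock: 19.32
tcp_pos: [0.3517, 0.2571, 0.1661]
orientation: [-3.092, 0.545, -0.003]
contact_force: [-0.2, 1.1, 1.0]
grip_width: 0.0857
gripper_force: 0.0
```

Call:
play_rows:
  targets: "-1 0 0 0 0; -1 0 0 0 0; -1 0 0 0 0"

```text
clock: 19.57
tcp_pos: [0.3501, 0.2565, 0.1636]
orientation: [3.095, -0.538, 0.001]
contact_force: [-0.2, -0.0, -0.4]
grip_width: 0.0849
gripper_force: 0.0
```

```bash
python3 -c "
from h import *
st();print(r.get_obs()['joints'].round(2))
import pickle;pickle.dump((r.camera_info('wrist'),r.get_obs()),open('w9.pkl','wb'))
w=r.grab_frame('wrist')[:,:,::-1];s=r.grab_frame('scene')[:,:,::-1]
s=cv2.resize(s[120:232,235:347],(420,420))
cv2.imwrite('pics/a9.png',cv2.resize(np.hstack([w,s]),(800,343)))
"
```

```text
19.5667 [0.3501 0.2565 0.1636] F [-0.23  0.09  0.4 ] M [ 0.0388  0.0086 -0.0078] 0.0849 0.0
[-0.4   0.2  -0.42  2.15  0.11  0.81 -2.8 ]
```

View pics/a9.png

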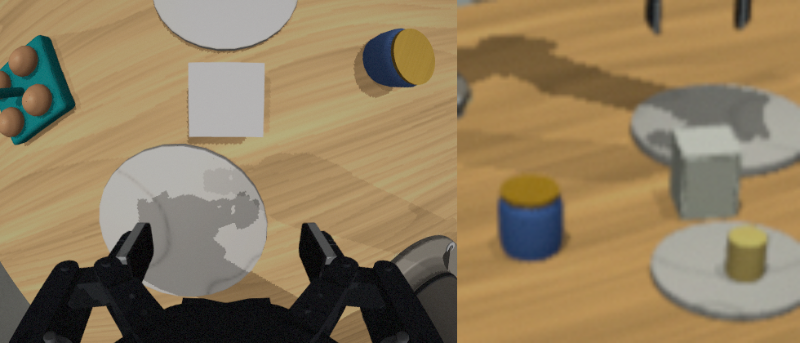

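The cover now stands mouth-down on the counter. Its top face corners in the wrist panel are (189,63), (265,64), (264,137) and (188,137).

```bash
python3 -c "
from h import *
P=np.array([at('wrist',u/.8163,v/.8163,.08) for u,v in((189,63),(265,64),(264,137),(188,137))])
m=P.mean(0);d=P[1]-P[0]+P[2]-P[3];print(P.round(4),m);print('y-edge dir',np.degrees(np.arctan2(d[1],d[0])),'tool y',np.degrees(np.arctan2(*axes()[1::-1,1])))
print(tool([m[0],m[1],.05]))
"
```

```text
[[0.4598 0.2506 0.08  ]
 [0.4375 0.1909 0.08  ]
 [0.3781 0.2121 0.08  ]
 [0.4004 0.2739 0.08  ]] [0.41894938 0.23188181 0.08      ]
y-edge dir -110.11544454483969 tool y -109.80097114075491
[ 0.07301504 -0.00081204  0.11277011]
```

Call:
play_rows:
  targets: "-1 0.035 -0.001 0 0; -1 0.073 -0.001 0 0; -1 0.073 -0.001 0.02 0; -1 0.073 -0.001 0.05 0; -1 0.073 -0.001 0.08 0; -1 0.073 -0.001 0.105 0; -1 0.073 -0.001 0.113 0; -1 0.073 -0.001 0.113 0"

```text
clock: 20.33
tcp_pos: [0.4175, 0.2316, 0.0482]
orientation: [3.091, -0.539, -0.007]
contact_force: [0.4, -0.1, 0.9]
grip_width: 0.0859
gripper_force: 0.0
```

Call:
play_rows:
  targets: "0 0 0 0 0; 0 0 0 0 0; 0 0 0 0 0; 0 0 0 0 0; 0 0 0 0 0; 0 0 0 0 0"
  squeeze: 35

```text
clock: 20.83
tcp_pos: [0.4199, 0.2336, 0.052]
orientation: [-3.094, 0.538, -0.003]
contact_force: [-0.3, -0.5, 7.0]
grip_width: 0.0636
gripper_force: 40.6
```

Call:
play_rows:
  targets: "0 0 0 -0.03 0; 0 0 0 -0.06 0; 0 0 0 -0.09 0; 0 0 0 -0.12 0; 0 0 0 -0.12 0; 0 0 0 -0.12 0; 0 0 0 -0.12 0"

```text
clock: 21.42
tcp_pos: [0.4185, 0.2326, 0.1703]
orientation: [3.094, -0.539, -0.001]
contact_force: [-0.0, 0.9, -2.1]
grip_width: 0.0634
gripper_force: 40.5
```

```bash
cat >> h.py <<'E'
def cheese(n="wrist"):
    w=r.grab_frame(n);h=cv2.cvtColor(w,cv2.COLOR_RGB2HSV);cv2.imwrite(f"pics/ch_{n}.png",w[:,:,::-1])
    for lo in ((24,60,60),):
        m=cv2.inRange(h,lo,(36,255,255));k,l,s,c=cv2.connectedComponentsWithStats(m)
        for j in np.argsort(-s[1:,4])[:4]+1: print(n,s[j],c[j].round(1))
E
python3 -c "
from h import *
st();print(r.get_obs()['joints'].round(2));pred((90,),30)
cheese();cheese('top');cheese('scene')
for n in('wrist','top','scene'): print(n,np.round(proj(n,[.566,.183,.057]),1),np.round(proj(n,[.566,.183,.012]),1))
"
```

```text
21.4167 [0.4185 0.2326 0.1703] F [-0.36 -0.88  2.12] M [-0.0242 -0.0019  0.0045] 0.0634 40.531171560287476
[-0.31  0.26 -0.37  2.05  0.12  0.85 -2.67]
90 [(184, 260), (377, 260), (221, 198), (336, 198)]
wrist [243   0  50  40 291] [264.4  22.2]
wrist [  3 321  48  14 184] [ 24.8 327.9]
wrist [391 295  27  12  64] [403.1 300.9]
wrist [ 50 238   3   3   4] [ 50.8 238.8]
top [216 196  10  11  82] [220.3 200.5]
top [355 121   1   1   1] [355. 121.]
top [357 121   1   1   1] [357. 121.]
top [363 121   1   1   1] [363. 121.]
scene [123  22  14  13 113] [129.2  28. ]
scene [324 193  12  11  89] [329.6 197.4]
scene [217  40   6  13  39] [219.5  46. ]
scene [218  52   5   8  23] [220.4  55.4]
wrist [273.8  18.8] [274.   32.6]
top [221.3 201.2] [222.6 203.3]
scene [328.1 196.5] [327.  208.8]
```

Call:
play_rows:
  targets: "0 0.03 0 0 0; 0 0.06 0 0 0; 0 0.06 0 0 0; 0 0.06 0 0 0; 0 0.06 0 0 0"

```text
clock: 21.98
tcp_pos: [0.4744, 0.2128, 0.1697]
orientation: [3.094, -0.538, -0.004]
contact_force: [-0.4, 0.1, -2.8]
grip_width: 0.0633
gripper_force: 40.4
```

```bash
python3 -c "
from h import *
st()
for z in (.057,.012): print(np.round(proj('wrist',[.567,.185,z]),1), [tuple(np.round(proj('wrist',[.567+.02*np.cos(a),.185+.02*np.sin(a),z]),0)) for a in np.arange(8)*np.pi/4])
w=r.grab_frame('wrist');h=cv2.cvtColor(w,cv2.COLOR_RGB2HSV)
cv2.imwrite('pics/ch2.png',w[:,:,::-1])
x,y=map(int,proj('wrist',[.567,.185,.057]))
for v in range(max(0,y-42),y+50,7): print(v,' '.join('%d/%d/%d'%tuple(h[v,u]) for u in range(x-49,x+50,7)))
"
```

```text
21.9833 [0.4744 0.2128 0.1697] F [-0.38  0.06  2.77] M [-0.0197 -0.0283  0.0621] 0.0633 40.40063291788101
[271.5  91.4] [(np.float64(263.0), np.float64(68.0)), (np.float64(248.0), np.float64(81.0)), (np.float64(247.0), np.float64(100.0)), (np.float64(261.0), np.float64(114.0)), (np.float64(280.0), np.float64(115.0)), (np.float64(295.0), np.float64(102.0)), (np.float64(296.0), np.float64(83.0)), (np.float64(283.0), np.float64(69.0))]
[272.1  95.1] [(np.float64(265.0), np.float64(75.0)), (np.float64(252.0), np.float64(86.0)), (np.float64(251.0), np.float64(103.0)), (np.float64(263.0), np.float64(115.0)), (np.float64(280.0), np.float64(115.0)), (np.float64(292.0), np.float64(104.0)), (np.float64(293.0), np.float64(88.0)), (np.float64(282.0), np.float64(76.0))]
49 18/7/183 20/4/183 20/4/183 0/3/184 10/4/182 15/3/182 0/3/182 15/3/184 20/4/184 10/4/184 10/4/182 10/4/182 0/3/184 20/4/183 15/3/184
56 15/6/182 15/6/183 0/3/184 23/6/183 15/6/183 20/4/183 18/7/185 10/4/182 0/3/184 30/1/182 15/3/183 10/4/184 15/3/183 10/4/184 0/3/184
63 18/7/185 10/4/182 10/4/185 15/3/182 8/6/184 0/3/182 15/3/18
[... 948 characters left out ...]
112 20/8/184 15/6/185 10/4/186 19/14/144 13/12/144 19/20/142 24/93/167 23/101/144 21/29/116 19/12/177 21/14/178 0/4/186 15/3/183 10/4/185 165/3/184
119 15/5/186 15/6/184 0/3/185 15/3/184 15/14/145 18/18/145 17/12/146 17/16/148 19/13/155 10/4/186 0/3/185 10/4/186 30/4/185 20/4/184 20/4/185
126 18/7/186 15/8/185 20/4/184 15/6/184 10/4/186 10/4/175 21/11/157 0/1/185 0/0/183 0/1/183 0/3/183 170/4/186 20/4/186 15/6/185 15/3/185
133 30/6/182 15/6/184 20/4/183 18/7/185 20/4/186 165/3/184 170/4/185 8/6/185 0/4/186 15/3/184 10/4/183 15/6/185 165/3/183 0/3/187 20/4/183
140 24/7/184 20/4/184 15/6/185 20/4/184 10/4/186 23/5/186 0/1/185 15/3/183 10/4/184 0/4/186 30/4/185 20/4/184 15/3/184 8/5/186 8/6/184
```

```bash
python3 -c "
from h import *
w=cv2.imread('pics/ch2.png');h=cv2.cvtColor(w,cv2.COLOR_BGR2HSV)
m=cv2.inRange(h,(24,34,165),(36,90,255));k,l,s,c=cv2.connectedComponentsWithStats(m);j=1+np.argmax(s[1:,4]);print(s[j],c[j])
p=at('wrist',*c[j],.057);print(p,tool(p))
# held cover: closed-end far edge & side edges near rows 200-260
col()
A=axes();t=r.get_obs()['tcp_pos'];print(A[:,2].round(4))
for y in (-32,32):
  for x in (-32,32): print((x,y),np.round(proj('wrist',t+A@np.array([x,y,-.030*1000])/1000),1),np.round(proj('wrist',t+A@np.array([x,y,50])/1000),1))
for v in (205,215,225,235,245,255,265,275): print(v,w[v,170:395:1].min(1).tolist()[::15])
"
```

```text
[ 243   64   50   49 1836] [267.76252723  88.24019608]
[0.57019172 0.18729613 0.057     ] [ 0.09933725 -0.00817668  0.11276153]
[(np.int64(110), 152, 148), (np.int64(111), 148, 137), (np.int64(113), 140, 151), (np.int64(124), 173, 177), (np.int64(189), 174, 168), (np.int64(190), 168, 141), (np.int64(191), 141, 107), (np.int64(232), 104, 114), (np.int64(234), 118, 105), (np.int64(236), 102, 116), (np.int64(237), 116, 160), (np.int64(238), 160, 183), (np.int64(289), 176, 171), (np.int64(291), 167, 162), (np.int64(301), 141, 135)]
[-1.7e-03 -4.0e-04 -1.0e+00]
(-32, -32) [212.  363.8] [231.7 283.1]
(32, -32) [196.8 239.1] [226.8 191.1]
(-32, 32) [347.2 363.4] [325.5 283. ]
(32, 32) [363.9 239.1] [330.9 191.2]
205 [115, 109, 106, 112, 106, 104, 103, 103, 102, 104, 103, 103, 106, 90, 92]
215 [106, 114, 110, 104, 104, 107, 105, 101, 104, 103, 102, 92, 96, 95, 99]
225 [105, 111, 114, 105, 106, 103, 102, 106, 105, 107, 105, 104, 98, 91, 99]
235 [115, 112, 104, 92, 102, 101, 104, 103, 101, 103, 102, 99, 100, 103, 100]
245 [117, 75, 182, 182, 181, 181, 183, 181, 183, 181, 183, 181, 181, 102, 98]
255 [117, 81, 183, 183, 184, 181, 182, 181, 181, 183, 175, 177, 174, 105, 107]
265 [116, 65, 182, 182, 183, 182, 182, 182, 173, 175, 177, 176, 175, 108, 112]
275 [106, 68, 180, 181, 182, 183, 182, 175, 176, 174, 174, 174, 177, 105, 106]
```

Call:
play_rows:
  targets: "0 0.03 -0.003 0 0; 0 0.06 -0.006 0 0; 0 0.085 -0.008 0 0; 0 0.098 -0.008 0 0; 0 0.098 -0.008 0 0; 0 0.098 -0.008 0 0; 0 0.098 -0.008 0 0; 0 0.098 -0.008 0 0"

```text
clock: 22.75
tcp_pos: [0.5687, 0.1884, 0.1709]
orientation: [3.096, -0.535, -0.002]
contact_force: [-0.2, 0.1, -1.9]
grip_width: 0.0631
gripper_force: 40.4
```

```bash
python3 -c "
from h import *
st();print(tool([.5702,.1873,.064]),r.get_obs()['joints'].round(2))
"
```

```text
22.75 [0.5687 0.1884 0.1709] F [-0.24 -0.03  1.91] M [0.0087 0.0013 0.0382] 0.0631 40.44064834713936
[0.00183409 0.00048389 0.10685932] [-0.19  0.43 -0.3   1.78  0.15  0.95 -2.47]
```

Call:
play_rows:
  targets: "0 0.001 0 0.02 0; 0 0.001 0 0.04 0; 0 0.001 0 0.06 0; 0 0.001 0 0.08 0; 0 0.001 0 0.09 0; 0 0.001 0 0.098 0; 0 0.001 0 0.098 0; 0 0.001 0 0.098 0"

```text
clock: 23.42
tcp_pos: [0.5714, 0.1874, 0.0734]
orientation: [-3.095, 0.538, -0.0]
contact_force: [0.7, -0.5, -1.2]
grip_width: 0.0633
gripper_force: 40.4
```

Call:
play_rows:
  targets: "0 0 0 0.002 0; 0 0 0 0.004 0; 0 0 0 0.006 0; 0 0 0 0.007 0; 0 0 0 0.007 0"

```text
clock: 23.83
tcp_pos: [0.5713, 0.1869, 0.0659]
orientation: [3.095, -0.539, -0.0]
contact_force: [0.1, -0.5, -1.0]
grip_width: 0.0634
gripper_force: 40.4
```

Call:
play_rows:
  targets: "0 0 0 0.001 0; 0 0 0 0.0015 0; 0 0 0 0.002 0; 0 0 0 0.002 0"

```text
clock: 24.17
tcp_pos: [0.5714, 0.187, 0.0642]
orientation: [3.095, -0.539, 0.0]
contact_force: [-2.1, -0.6, 2.7]
grip_width: 0.0631
gripper_force: 40.7
```

Call:
play_rows:
  targets: "0 0 0 0.001 0; 0 0 0 0.0015 0; 0 0 0 0.0015 0"

```text
clock: 24.42
tcp_pos: [0.5714, 0.187, 0.0641]
orientation: [3.095, -0.539, 0.001]
contact_force: [-6.4, -2.5, 15.7]
grip_width: 0.0634
gripper_force: 42.3
```

Rim contact came at TCP z = 0.064, exactly the height expected for sitting flat on the board. I'll relax the push, release and retreat.

Call:
play_rows:
  targets: "0 0 0 -0.002 0; 0 0 0 -0.002 0; -0.6 0 0 -0.002 0; -0.8 0 0 -0.002 0; -1 0 0 -0.002 0; -1 0 0 -0.002 0; -1 0 0 -0.002 0; -1 0 0 -0.002 0"

```text
clock: 25.08
tcp_pos: [0.5714, 0.1869, 0.0643]
orientation: [3.095, -0.539, -0.0]
contact_force: [-0.0, -0.2, 0.5]
grip_width: 0.085
gripper_force: 0.0
```

Call:
play_rows:
  targets: "-1 0 0 -0.02 0; -1 0 0 -0.05 0; -1 0 0 -0.09 0; -1 0 0 -0.13 0; -1 -0.04 0 -0.13 0; -1 -0.08 0 -0.13 0; -1 -0.08 0 -0.13 0; -1 -0.08 0 -0.13 0"

```text
clock: 25.75
tcp_pos: [0.4941, 0.2151, 0.1948]
orientation: [3.096, -0.533, -0.0]
contact_force: [0.2, -0.3, -0.3]
grip_width: 0.0854
gripper_force: 0.0
```

```bash
python3 -c "
from h import *
st()
A=axes();hx,hy=A[:,0],A[:,1]
w=r.grab_frame('wrist');cv2.imwrite('pics/end.png',w[:,:,::-1]);C=np.array([.5714,.187,0])
for z in(.092,.012): print(z,[tuple(np.round(proj('wrist',C+[0,0,z]+.032*(a*hx+b*hy)),0)) for a,b in((1,-1),(1,1),(-1,1),(-1,-1))])
g=w.min(2).astype(int)
for v in range(60,240,8): print(v,g[v,190:370:6].tolist())
"
```

```text
25.75 [0.4941 0.2151 0.1948] F [0.32 0.24 0.32] M [0.0226 0.0075 0.01  ] 0.0854 0.0
0.092 [(np.float64(235.0), np.float64(71.0)), (np.float64(322.0), np.float64(71.0)), (np.float64(321.0), np.float64(155.0)), (np.float64(237.0), np.float64(155.0))]
0.012 [(np.float64(245.0), np.float64(82.0)), (np.float64(311.0), np.float64(82.0)), (np.float64(310.0), np.float64(145.0)), (np.float64(246.0), np.float64(145.0))]
60 [107, 110, 104, 101, 107, 106, 104, 110, 110, 178, 181, 181, 181, 181, 179, 179, 181, 182, 178, 180, 174, 180, 179, 179, 109, 107, 107, 108, 107, 104]
68 [104, 107, 104, 108, 109, 108, 107, 177, 180, 180, 181, 181, 179, 180, 180, 180, 180, 182, 180, 181, 179, 180, 180, 178, 173, 140, 110, 108, 107, 105]
76 [108, 108, 107, 111, 112, 112, 178, 180, 179, 181, 181, 181, 180, 181, 180, 181, 181, 180, 180, 179, 179, 180, 180, 179, 181, 182, 181, 100, 104, 105]
84 [112, 110, 113, 104, 106, 178, 177, 180, 180, 181, 181, 180, 181, 179, 180, 180, 181, 181, 182, 181, 181, 182, 180, 181, 180, 179, 181, 181, 106, 107]
92 [104, 108, 112, 112, 177, 178, 179, 178, 180, 182, 181, 180, 179, 1
[... 2124 characters left out ...]
16, 111, 112, 109, 112, 97, 169, 162, 162, 162, 160, 161, 162, 161, 161, 162, 146, 107, 109, 93, 98, 95, 101, 105, 101]
212 [110, 116, 109, 110, 108, 109, 113, 108, 109, 107, 113, 118, 115, 95, 93, 99, 103, 102, 109, 109, 103, 92, 89, 95, 101, 101, 103, 107, 103, 102]
220 [111, 107, 108, 108, 109, 106, 105, 112, 114, 114, 111, 110, 109, 102, 106, 106, 100, 100, 98, 94, 101, 99, 105, 106, 101, 108, 97, 90, 92, 95]
228 [107, 103, 106, 111, 113, 114, 115, 111, 107, 113, 117, 120, 111, 107, 111, 107, 109, 110, 105, 108, 103, 105, 102, 96, 93, 93, 94, 93, 97, 97]
236 [109, 84, 81, 94, 89, 81, 83, 79, 76, 102, 109, 112, 115, 107, 109, 82, 77, 83, 115, 111, 109, 104, 92, 90, 91, 96, 99, 96, 91, 98]
```

The top edges match a flat cover at z = 0.092: left edge near column 235, right near 322, near edge at row 155. Handing in.

```bash
python3 -c "
from bench import r
print(r.hand_in())"
```

```text
the job is handed in; nothing more can be done
None
```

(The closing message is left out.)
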